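# Hold a contactless stem sensor centred in a guide over a fresh cheese

## Robot

A 6-joint arm with a two-finger parallel gripper is mounted at the origin on the work surface; the furniture and walls round the work are solid. World frame = base frame: x ahead of the robot, y to its left, z up, the work surface at z = 0. Lengths are in m, angles in rad, forces in N, time in s.
With the tool pointing down it reaches from about 0.325 to 0.9 m from the base axis. Payload 6.1 kg.
Tool frame: the origin (TCP) lies midway between the tips of the shut fingers; the grasp point (between the pads) lies 19 mm behind it; z points along the fingers, y is the line along which they close (so a half turn about z gives the same grasp; the last joint's range is limited). The gripper opens to 85 mm and grips with 20 to 120 N. Pads are 22 mm wide; open, the fingers measure 114 mm over their backs; the gripper's body (76 mm by 85 mm) begins 54 mm behind the grasp point. The pads swing forward as they close: fully open they stand 13 mm farther back than shut.
Start: joints at [1.071, 0.22, 1.526, -0, 1.395, -0.126], TCP at [0.228, 0.582, 0.231] pointing down, gripper open.
Joint ranges: [-2.98, 2.98], [-0.91, 2.08], [0.09, 2.57], [-1.24, 4.39], [0.2, 2.65], [-2.68, 2.68]. Speed limits (rad/s): [2.57, 2.57, 3.01, 3.14, 3.14, 3.14].

## Interface

Orientations are given as a 3x3 rotation matrix whose columns are the frame's x, y, z axes.
In Python, from cell import observe, capture, job_done gives the robot as it stands.
- The arm moves only by the tool arm_command, never from a script. Its argument "motion" is a list of rows, each an object with "dp": the shift along the tool's x, y, z in m, a list of three; "turn": the turn, a rotation vector about the tool's x, y, z in degrees, a list of three. A call has 1 to 12 rows; each row is the pose to reach, as a shift and turn from the pose commanded when the call began, along the tool's axes at that moment; what a row does not reach only later rows make up. A row lasts 1/8 s, in which the tool goes at most 62.5 mm and 10.7 degrees, less where a joint would pass 70% of its speed; a pose out of reach is approached as far as the arm can. A call with a gripper value outside its range is refused whole. "hand" is the opening, from 0 (shut) to 1 (fully open), set as the call begins (left out, the last holds). The fingers move at their own pace and stop on an object; "newtons" is the grip in N (left out, the last holds). Time passes only in rows, so rows that repeat a pose let the fingers close. It gives the time, the measured TCP pose, the force, the opening and the grip force at its end, in the units of the state.
- observe(): the state, without advancing time (a new reading comes with each control period).
- capture(name): name is "scene" or "top" or "wrist"; returns a dict with "img" (384x512x3 uint8, red, green, blue), "K" (3x3 intrinsics, pixels), "dist" ([k1, k2, p1, p2, k3] as OpenCV has them; the pictures are not rectified), "position" and "rotation" of the camera in the world; the wrist camera has in their place "mount" (4x4, takes a point from camera to tool coordinates, whose origin is the TCP and whose axes are the flange's). Camera axes: x right, y down, z forward; pixel columns grow to the right and rows downward; lengths in m; the calibration is good to about 2 mm. A picture is of the moment at which its call begins: read the wrist's pose just before it. There is no depth.
- job_done(): hands the job in; it is judged then, once.
The state is a dict: "clock": time; "joints": joint angles; "qd": joint speeds; "joint_torque": joint torques, N m; "ee_pos": TCP position; "tcp_rot": TCP orientation; "force": force on the tool from outside, world axes, zero at the start; "torque": the same for the moment, N m; "gripper_width": finger opening in m; "gripper_force": force on a finger pad.
Only numpy, scipy, OpenCV 4.12 (cv2) and the standard library are available. Lean on these libraries where they do the work, as an engineer would, in place of code of your own. Each camera call takes 0.05 s, during which the arm holds its last target. There are 200 camera calls.

## Task

The fresh cheese in the pale grey mould needs a contactless surface-temperature reading. Lay the guide bridge level across the mould's rim with its bore over the middle of the mould and let go of it; then lift the yellow stem sensor out of its stand and lower it upright through the bore, without the sensor touching the guide, the mould or the cheese, until the black band on its stem is level with the top of the blue block (the tip then hangs about 15 mm above the cheese). Finish holding the sensor there in the gripper, still and centred in the bore, and leave the mould standing where it is and everything else on the table undisturbed.

Things in the scene. Friction and masses are not known exactly. Their poses are not given: they have to be found in the camera images.
- mould: pale grey perforated round plastic cheese mould, open at the top, loose on the table and heavy for its size (about 0.75 kg with the cheese); 105 mm across the rim, 80 mm high, clear mouth inside the rim about 88 mm. Origin: centre of its underside; z up. A round cheese stands fixed inside it.
- cheese_top (a point): centre of the flat top of the round cheese (75 mm across) in the mould, 40 mm above the mould's underside, 40 mm below its rim
- guide: guide bridge, 0.12 kg, flat on the table: steel strap 152 mm long (its x axis), 24 wide, 8 thick, with a blue block 40 x 40 mm, 18 mm high, in its middle, undersides level. A vertical 22 mm through bore runs down the block's middle. Origin: centre of the underside, on the bore's axis; z up. Take the block by its faces at y = +-20 mm. On the mould (any yaw) its origin is 80 mm above the table
- bore_top (a point): centre of the upper mouth of the bore, in the top face of the blue block, 18 mm above the guide's underside
- stand: white probe stand fixed to the table: base plate 80 x 90 mm, two steel posts, upper plate 60 x 70 mm whose top is 95 mm above the table, with a 16 mm hole in its middle. Origin: centre of its underside, on the hole's axis; z up
- probe: stem sensor, 0.08 kg, loose, upright in the stand's hole: steel stem 8 mm thick, 80 mm long, then a black collar 28 mm across, 7 mm high (rests on the stand), then a yellow square handle 24 x 24 mm, 44 mm high (87 to 131 mm above the tip), sides along x and y. Black band, 5 mm, centred 43 mm above the tip. Origin: the tip, on the stem's axis; z up. Tip starts 15 mm above the table: lift over 80 mm
- check_weight_1: small steel check weight, 30 mm across, 36 mm high, loose bystander; origin at the centre of its underside
- check_weight_2: small steel check weight, 24 mm across, 30 mm high, loose bystander; origin at the centre of its underside
- label_roll: roll of white labels, 93 mm across, 40 mm high, loose bystander in front of the work; origin at the centre of its underside
- timer: round green and white kitchen timer, 71 mm across, 38 mm high, loose bystander in front of the work; origin at the centre of its underside
Not all that is in view belongs to the job. What is shaped like the mould but green is not meant.

How it is judged:
On the way, in this order (a step that is already met when the one before it is completed fails the run):
1. the guide lies level across the mould's rim, bore over the middle, let go, with the sensor still in its stand or at least not yet in the bore (horizontal distance between guide and mould below 0.015 m and z of guide in the frame of mould between 0.076 and 0.084 m and angle between each of guide, mould's own z axis and vertical below 0.06 rad and height (world z) of mould below 0.006 m and contact force between the fingers and guide below 0.2 N and linear speed of guide below 0.02 m/s and not (horizontal distance between probe and bore_top below 0.02 m and z of probe in the frame of bore_top below 0 m)), for 0.3 s.
2. the sensor is held upright above the bore, its tip clear of the block (horizontal distance between probe and bore_top below 0.011 m and z of probe in the frame of bore_top between 0 and 0.15 m and angle between probe's own z axis and vertical below 0.15 rad and contact force between the fingers and probe above 0.5 N), for 0.02 s.
At the end, for the whole second after the job is handed in: Guide level on the rim, bore within 15 mm of the mould axis, let go. Sensor held, upright, still, touching only the gripper, tip within 5 mm of the bore axis, 36-50 mm below the block top and 7-23 mm above the cheese. Mould moved under 30 mm, bystanders under 20 mm (horizontal distance between guide and mould below 0.015 m and z of guide in the frame of mould between 0.076 and 0.084 m and angle between each of guide, mould's own z axis and vertical below 0.06 rad and height (world z) of mould below 0.006 m and contact force between the fingers and guide below 0.2 N and linear speed of guide below 0.02 m/s and horizontal distance between probe and bore_top below 0.005 m and z of probe in the frame of bore_top between -0.05 and -0.036 m and z of probe in the frame of cheese_top between 0.007 and 0.023 m and angle between probe's own z axis and vertical below 0.08 rad and contact force between the fingers and probe above 0.5 N and contact force between probe and guide below 0.1 N and contact force between probe and mould below 0.1 N and linear speed of probe below 0.01 m/s and distance of mould from where it was at the start of the episode below 0.03 m and distance of each of check_weight_1, check_weight_2, label_roll, timer from where it was at the start of the episode below 0.02 m); the arm keeps its last pose, push and grip.
It fails at once if the sensor touches the guide (contact force between probe and guide above 0.3 N).
It fails at once if the sensor touches the mould or the cheese (contact force between probe and mould above 0.3 N).
It fails at once if the mould is shoved more than 30 mm (distance of mould from where it was at the start of the episode above 0.03 m).
It fails at once if a bystander is shoved more than 20 mm (distance of any of check_weight_1, check_weight_2, label_roll, timer from where it was at the start of the episode above 0.02 m).
It also fails if it takes over 67 s, if anything falls off the work surface, if the arm or the gripper's body presses on something with over 40 N, if the wrist force passes 120 N, or if a joint passes its speed limit or range.

## Working session

There is one attempt and no reset: what is moved stays moved. The work goes in short steps, Python scripts to look and compute and a tool call to move; the robot and the scene stay as the last step left them, time stands still between calls to the robot, and variables do not carry over. Pictures are saved under pics/ and viewed, at most 12 in all, crops included, and the job is handed in when it is done.

Besides the shell and the picture viewer there is one more tool, called after ">>>" as name(argument=value, ...), one argument or row to a line, values as JSON. arm_command: Moves the arm, as the interface text tells. Its arguments: {"type":"object","properties":{"motion":{"type":"array","items":{"type":"object","properties":{"dp":{"type":"array","items":{"type":"number"}},"turn":{"type":"array","items":{"type":"number"}}}}},"hand":{"type":"number"},"newtons":{"type":"number"}},"required":["motion"]}

```bash
mkdir -p pics
python3 - <<'E'
from cell import *
import cv2,pickle,numpy as np
o=observe();print({k:np.round(o[k],4).tolist() for k in o})
d={n:capture(n) for n in("scene","top","wrist")}
pickle.dump((o,d),open("v0.pkl","wb"))
for n in d:
  print(n,{k:np.round(v,4).tolist() for k,v in d[n].items() if k!="img"})
  cv2.imwrite(f"pics/{n}0.png",cv2.resize(d[n]["img"][:,:,::-1],(800,600)))
E
```

```text
{'clock': 0.0, 'joints': [1.0709, 0.2213, 1.5276, 0.0, 1.3947, -0.1261], 'qd': [-0.0002, 0.0, -0.0009, 0.0008, -0.0007, 0.0022], 'joint_torque': [0.0004, -49.6901, -38.9393, -0.0003, 0.0109, 0.0], 'ee_pos': [0.2279, 0.5813, 0.2302], 'tcp_rot': [[-0.9309, 0.3652, -0.001], [0.3652, 0.9309, -0.0018], [0.0003, -0.002, -1.0]], 'force': [0.9013, 0.3685, 0.6188], 'torque': [0.0253, 0.0018, -0.0148], 'gripper_force': 0.0, 'gripper_width': 0.0855}
scene {'K': [[449.1, 0.0, 251.6588], [0.0, 449.1, 187.9392], [0.0, 0.0, 1.0]], 'dist': [-0.117, 0.0, 0.0, 0.0, 0.0], 'position': [-0.3336, -0.5503, 0.6647], 'rotation': [[0.5074, -0.4769, 0.7177], [-0.8616, -0.2661, 0.4323], [-0.0152, -0.8377, -0.5459]]}
top {'K': [[347.046, 0.0, 255.6986], [0.0, 347.046, 193.2554], [0.0, 0.0, 1.0]], 'dist': [0.0315, 0.0, 0.0, 0.0, 0.0], 'position': [0.3578, -0.0745, 0.9944], 'rotation': [[0.0291, -0.9946, 0.0997], [-0.9996, -0.0297, -0.0038], [0.0067, -0.0995, -0.995]]}
wrist {'K': [[290.0826, 0.0, 259.2025], [0.0, 290.0826, 186.9006], [0.0, 0.0, 1.0]], 'dist': [-0.0732, 0.0, 0.0, 0.0, 0.0], 'mount': [[-0.0022, -0.9566, -0.2913, 0.0736], [1.0, -0.0021, -0.0006, 0.0017], [-0.0001, -0.2913, 0.9566, -0.1431], [0.0, 0.0, 0.0, 1.0]]}
```

View pics/top0.png

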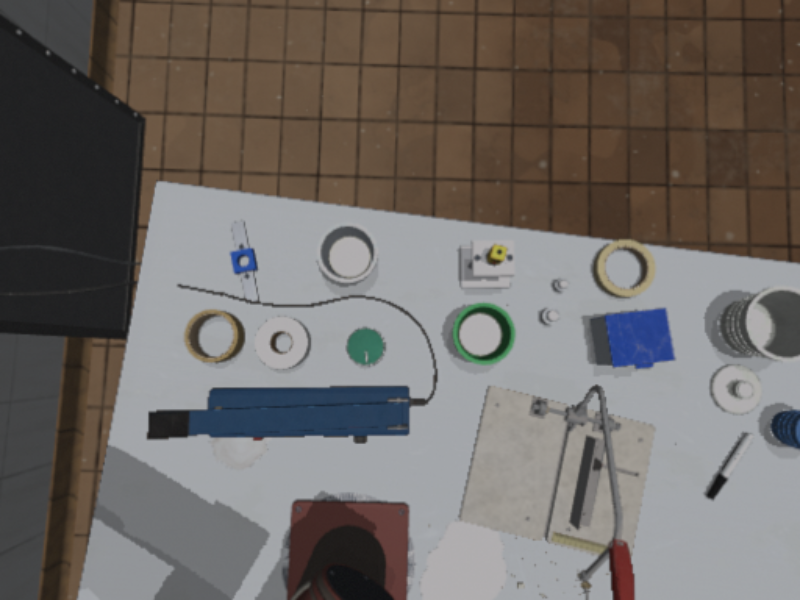

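View pics/scene0.png

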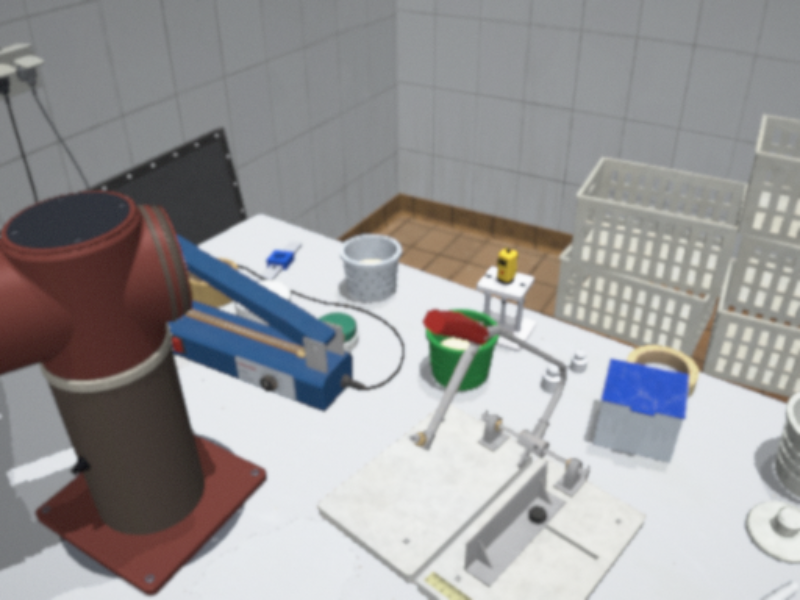

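Top view (800x600): guide with its blue block is at (243,262). Mould candidates are the pale grey one at (347,253), the green one at (483,333) and the large steel basket at (770,325). The pale grey one with the cheese fits; green is excluded and the basket is too big. The probe and stand are at (495,255), weights at (561,284) and (550,316), label roll at (282,342), timer at (366,346).

```bash
cat > h.py <<'E'
import cv2,pickle,numpy as np
from scipy.spatial.transform import Rotation as R
def cam(c,o=None):
    if "mount" in c:
        T=np.eye(4);T[:3,:3]=o["tcp_rot"];T[:3,3]=o["ee_pos"];T=T@np.array(c["mount"]);return T[:3,3],T[:3,:3]
    return np.array(c["position"]),np.array(c["rotation"])
def cast(c,px,z,o=None):
    p,r=cam(c,o);u=cv2.undistortPoints(np.array(px,float).reshape(-1,1,2),np.array(c["K"]),np.array(c["dist"])).reshape(-1,2)
    d=np.c_[u,np.ones(len(u))]@r.T
    return p+d*((z-p[2])/d[:,2])[:,None]
def proj(c,P,o=None):
    p,r=cam(c,o);return cv2.projectPoints((np.array(P,float).reshape(-1,3)-p)@r,np.zeros(3),np.zeros(3),np.array(c["K"]),np.array(c["dist"]))[0].reshape(-1,2)
def mask(img,lo,hi,roi=None):
    m=cv2.inRange(cv2.cvtColor(img,cv2.COLOR_RGB2HSV),np.array(lo),np.array(hi))
    if roi is not None:
        k=np.zeros_like(m);x0,y0,x1,y1=roi;k[y0:y1,x0:x1]=255;m&=k
    return m
def big(m):
    cs=cv2.findContours(m,cv2.RETR_EXTERNAL,cv2.CHAIN_APPROX_NONE)[0]
    return max(cs,key=cv2.contourArea)
E
python3 - <<'E'
from h import *
o,d=pickle.load(open("v0.pkl","rb"));c=d["top"];im=c["img"]
s=.64
# blue block
ct=big(mask(im,(105,120,60),(130,255,255),(140,150,172,185)));r=cv2.minAreaRect(ct);print("blue",r)
print(cast(c,[r[0]],.018)); b=cast(c,cv2.boxPoints(r),.018);print(b)
ct=big(mask(im,(20,120,90),(35,255,255),(300,145,335,180)));r=cv2.minAreaRect(ct);print("yel",r,cast(c,[r[0]],.146),cast(c,cv2.boxPoints(r),.146))
P=np.array
for n,px,z in [("mould",(347,253),.08),("cheese",(349,257),.04),("stand",(493,259),.095),("w1",(550,316),.036),("w2",(561,284),.03),("roll",(282,342),.04),("timer",(366,346),.038),("green",(484,333),.08),("strapA",(238,222),.008),("strapB",(252,300),.008),("jack",(411,400),.05),("tray",(143,118),.2)]:
    print(n,cast(c,[P(px)*s],z).round(3))
crop=lambda x0,y0,x1,y1:cv2.resize(im[y0:y1,x0:x1,::-1],None,fx=4,fy=4,interpolation=cv2.INTER_CUBIC)
a=crop(135,125,335,245);cv2.imwrite("pics/c1.png",a);print(a.shape)
E
```

```text
blue ((155.50001525878906, 166.50001525878906), (13.728129386901855, 14.120361328125), 78.69007110595703)
[[0.52333861 0.20803891 0.018     ]]
[[0.53793983 0.23218841 0.018     ]
 [0.54716795 0.19361306 0.018     ]
 [0.5087597  0.18391769 0.018     ]
 [0.49963102 0.22237466 0.018     ]]
yel ((318.41180419921875, 161.35293579101562), (9.216353416442871, 8.731282234191895), 14.03624439239502) [[ 0.52686422 -0.23083153  0.146     ]] [[ 0.51863015 -0.21724344  0.146     ]
 [ 0.54009094 -0.22220424  0.146     ]
 [ 0.53510941 -0.24443766  0.146     ]
 [ 0.51367567 -0.23942954  0.146     ]]
mould [[0.531 0.014 0.08 ]]
cheese [[0.531 0.014 0.04 ]]
stand [[ 0.525 -0.233  0.095]]
w1 [[ 0.437 -0.345  0.036]]
w2 [[ 0.495 -0.366  0.03 ]]
roll [[0.377 0.125 0.04 ]]
timer [[ 0.374 -0.022  0.038]]
green [[ 0.401 -0.222  0.08 ]]
strapA [[0.596 0.224 0.008]]
strapB [[0.452 0.19  0.008]]
jack [[ 0.284 -0.103  0.05 ]]
tray [[0.704 0.316 0.2  ]]
(480, 800, 3)
```

View pics/c1.png

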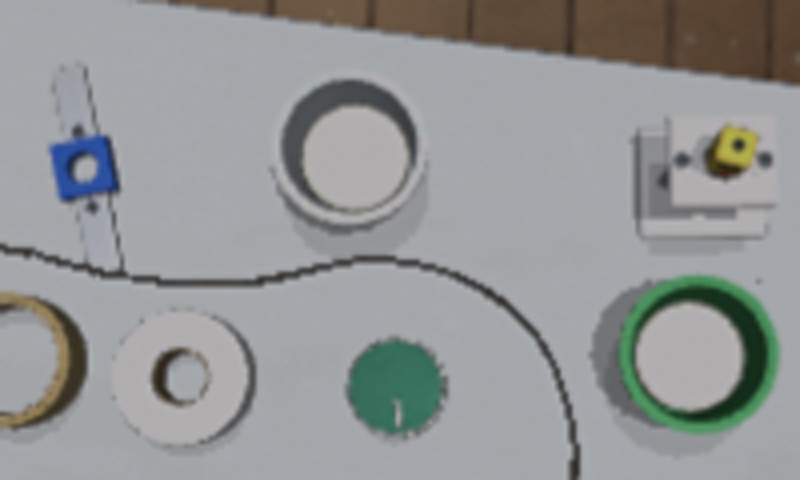

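The crop confirms the pale grey mould with its rim centre at (350,152) in the crop, the guide bore at (83,168) and the probe at (735,150). I'll check the dark panel before planning the path.

Run:
```python
from h import *
o,d=pickle.load(open("v0.pkl","rb"))
def tri(a,b):
    r=[]
    for n,px in(("top",a),("scene",b)):
        c=d[n];p,_=cam(c);q=cast(c,[np.array(px)*.64],0)[0];r.append((p,(q-p)/np.linalg.norm(q-p)))
    (p,u),(q,v)=r;s=np.linalg.lstsq(np.c_[u,-v],q-p,rcond=None)[0];a=p+u*s[0];b=q+v*s[1];return ((a+b)/2).round(3),np.linalg.norm(a-b).round(3)
print("panel far top",tri((143,118),(222,130)),tri((143,118),(245,213)))
c=d["top"]
for z in(0,.2,.4):print(z,cast(c,[np.array((125,335))*.64,np.array((143,118))*.64,np.array((2,333))*.64],z).round(3).tolist())
print("lever hinge",tri((408,388),(345,325)))
```

```text
panel far top (array([0.663, 0.364, 0.196]), np.float64(0.124)) (array([ 0.795,  0.485, -0.075]), np.float64(0.088))
0 [[0.382, 0.417, 0.0], [0.791, 0.414, -0.0], [0.38, 0.633, 0.0]]
0.2 [[0.377, 0.318, 0.2], [0.704, 0.316, 0.2], [0.376, 0.491, 0.2]]
0.4 [[0.373, 0.219, 0.4], [0.617, 0.218, 0.4], [0.371, 0.348, 0.4]]
lever hinge (array([ 0.305, -0.092,  0.105]), np.float64(0.008))
```

View pics/wrist0.png

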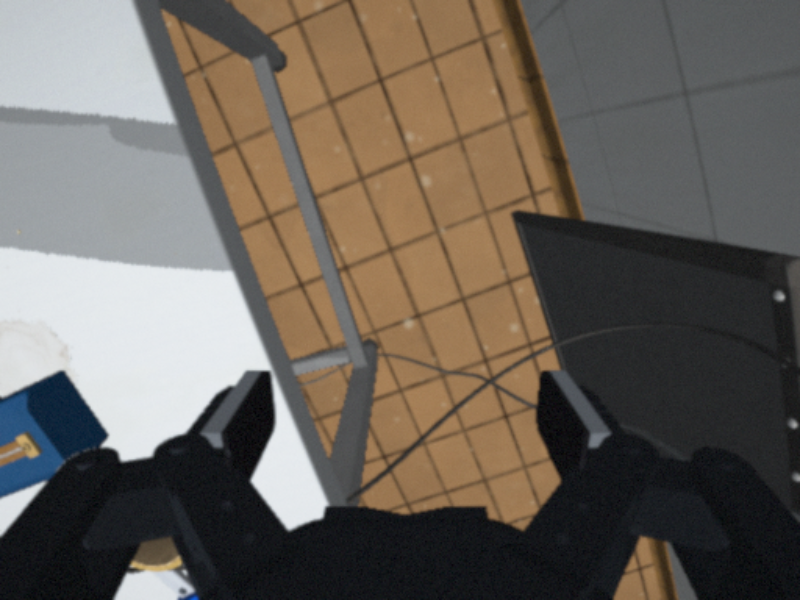

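The wrist view shows the table edge on the left, floor in the middle, and the dark panel's near corner at (515,213). I'll triangulate that corner and plan a path to stay clear of it.

```bash
cat >> h.py <<'E'
def ray(c,px,o=None):
    p,_=cam(c,o);q=cast(c,[px],p[2]-1,o)[0]-p;return p,q/np.linalg.norm(q)
def tri2(r1,r2):
    (p,u),(q,v)=r1,r2;s=np.linalg.lstsq(np.c_[u,-v],q-p,rcond=None)[0];a=p+u*s[0];b=q+v*s[1];return ((a+b)/2).round(4),np.linalg.norm(a-b).round(4)
def plan(o,pts,R0=None):  # world points -> tool shifts
    return [(np.array(o["tcp_rot"]).T@(np.array(p)-o["ee_pos"])).round(4).tolist() for p in pts]
E
python3 - <<'E'
from h import *
o,d=pickle.load(open("v0.pkl","rb"));k=.64
t=lambda a:ray(d["top"],np.array(a)*k);w=lambda a:ray(d["wrist"],np.array(a)*k,o);s=lambda a:ray(d["scene"],np.array(a)*k)
print(tri2(t((125,335)),w((515,213))),tri2(t((125,335)),w((790,258))))
for z in(0,-.2,-.5,.2):print(z,cast(d["wrist"],[np.array((515,213))*k,np.array((790,258))*k],z,o).round(2).tolist())
print(tri2(s((222,130)),t((143,118))), tri2(s((90,185)),t((125,335))))
print(plan(o,[(.22,.48,.33),(.22,.34,.36),(.36,.22,.36),(.4635,.194,.24),(.5235,.208,.24)]))
E
```

```text
(array([ 0.4025,  0.8244, -0.825 ]), np.float64(0.001)) (array([0.2913, 0.5105, 0.2153]), np.float64(0.3992))
0 [[0.24, 0.68, 0.0], [0.36, 0.9, 0.0]]
-0.2 [[0.28, 0.71, -0.2], [0.47, 1.05, -0.2]]
-0.5 [[0.34, 0.77, -0.5], [0.63, 1.29, -0.5]]
0.2 [[0.2, 0.64, 0.2], [0.25, 0.74, 0.2]]
(array([0.6634, 0.3637, 0.1962]), np.float64(0.124)) (array([0.3364, 0.3618, 0.1994]), np.float64(0.1138))
[[-0.0296, -0.0974, -0.0997], [-0.0807, -0.2278, -0.1294], [-0.2549, -0.2884, -0.1293], [-0.3608, -0.2745, -0.0094], [-0.4115, -0.2396, -0.0095]]
```

>>> arm_command(
  motion=[
    {"dp": [-0.03,-0.018,-0.001],"turn": [0,0,-3]},
    {"dp": [-0.08,-0.047,-0.002],"turn": [0,0,-7]},
    {"dp": [-0.13,-0.076,-0.003],"turn": [0,0,-11]},
    {"dp": [-0.18,-0.105,-0.004],"turn": [0,0,-15.5]},
    {"dp": [-0.23,-0.134,-0.005],"turn": [0,0,-20]},
    {"dp": [-0.28,-0.163,-0.006],"turn": [0,0,-24]},
    {"dp": [-0.33,-0.192,-0.007],"turn": [0,0,-28]},
    {"dp": [-0.38,-0.221,-0.009],"turn": [0,0,-32]},
    {"dp": [-0.411,-0.239,-0.009],"turn": [0,0,-34.8]},
    {"dp": [-0.411,-0.239,-0.009],"turn": [0,0,-34.8]},
    {"dp": [-0.411,-0.239,-0.009],"turn": [0,0,-34.8]},
  ],
  hand=1,
)

```text
clock: 1.52
ee_pos: [0.5231, 0.2095, 0.2399]
tcp_rot: [[-0.973, -0.231, -0.001], [-0.231, 0.973, 0.0], [0.001, 0.001, -1.0]]
force: [0.6, 0.8, 0.3]
gripper_width: 0.085
gripper_force: 0.0
```

Run:
```python
from h import *
from cell import *
o=observe();c=capture("wrist");t=capture("top");pickle.dump((o,c,t),open("v1.pkl","wb"))
print(o["clock"],o["ee_pos"],np.round(o["tcp_rot"],4).tolist(),o["joints"])
im=c["img"];m=mask(im,(105,120,50),(130,255,255))
ct=big(m);r=cv2.minAreaRect(ct);print(r,cast(c,[r[0]],.018,o),cast(c,cv2.boxPoints(r),.018,o))
print("proj of expected",proj(c,[(.523,.208,.018)],o))
cv2.imwrite("pics/w1.png",cv2.resize(im[:,:,::-1],(800,600)))
```

```text
1.525 [0.5230674  0.20954216 0.23990241] [[-0.973, -0.2307, -0.0011], [-0.2307, 0.973, 0.0003], [0.001, 0.0005, -1.0]] [ 2.40768263e-01  6.88620421e-02  1.67875209e+00  5.26642722e-04
  1.39493699e+00 -1.56289612e+00]
((260.0, 160.0), (30.0, 32.0), 0.0) [[0.52479159 0.21194845 0.018     ]] [[0.5498514  0.19780635 0.018     ]
 [0.50911502 0.1888257  0.018     ]
 [0.50046974 0.22565219 0.018     ]
 [0.54093559 0.23579796 0.018     ]]
proj of expected [[257.31307291 157.9646986 ]]
```

View pics/w1.png

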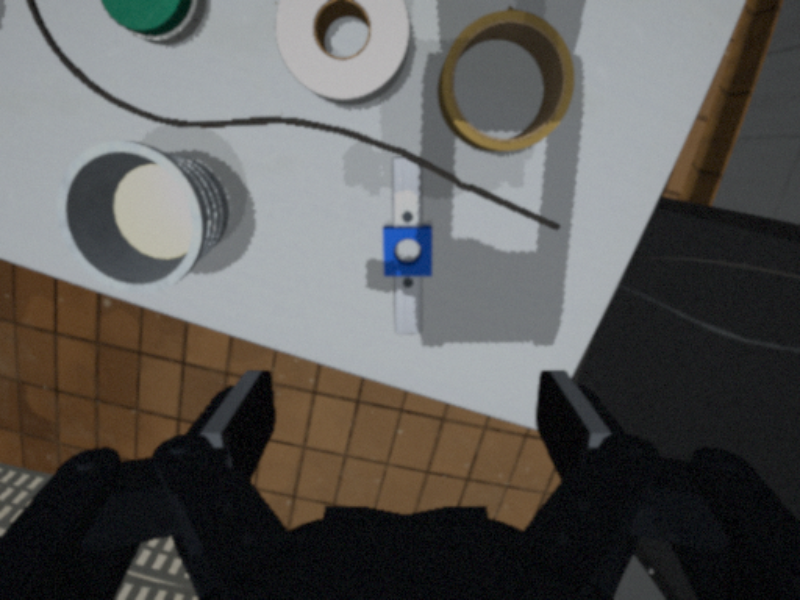

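Wrist view: guide block centre is at (408,250), square to the fingers, and the mould rim is centred near (136,213). I'll descend.

>>> arm_command(
  motion=[
    {"dp": [-0.001,0.001,0.03]},
    {"dp": [-0.001,0.001,0.08]},
    {"dp": [-0.001,0.001,0.13]},
    {"dp": [-0.001,0.001,0.18]},
    {"dp": [-0.001,0.001,0.21]},
    {"dp": [-0.001,0.001,0.228]},
    {"dp": [-0.001,0.001,0.236]},
    {"dp": [-0.001,0.001,0.236]},
    {"dp": [-0.001,0.001,0.236]},
  ],
)

```text
invalid input at $.motion[0]: expected keys dp, turn
```

>>> arm_command(
  motion=[
    {"dp": [-0.001,0.001,0.03],"turn": [0,0,0]},
    {"dp": [-0.001,0.001,0.08],"turn": [0,0,0]},
    {"dp": [-0.001,0.001,0.13],"turn": [0,0,0]},
    {"dp": [-0.001,0.001,0.18],"turn": [0,0,0]},
    {"dp": [-0.001,0.001,0.21],"turn": [0,0,0]},
    {"dp": [-0.001,0.001,0.228],"turn": [0,0,0]},
    {"dp": [-0.001,0.001,0.236],"turn": [0,0,0]},
    {"dp": [-0.001,0.001,0.236],"turn": [0,0,0]},
    {"dp": [-0.001,0.001,0.236],"turn": [0,0,0]},
  ],
)

```text
clock: 2.75
ee_pos: [0.5255, 0.2109, 0.0058]
tcp_rot: [[-0.973, -0.232, 0.003], [-0.232, 0.973, 0.001], [-0.003, 0.0, -1.0]]
force: [-1.0, 0.3, 0.6]
gripper_width: 0.0852
gripper_force: 0.0
```

Run:
```python
from h import *
o,c,t=pickle.load(open("v1.pkl","rb"))
# mould: bright interior/rim from top: edges -> rim ellipse
im=t["img"];g=cv2.GaussianBlur(cv2.cvtColor(im,cv2.COLOR_RGB2GRAY),(3,3),0)
x0,y0,x1,y1=195,135,250,190
ci=cv2.HoughCircles(cv2.resize(g[y0:y1,x0:x1],None,fx=4,fy=4,interpolation=cv2.INTER_CUBIC),cv2.HOUGH_GRADIENT,1,5,param1=80,param2=18,minRadius=45,maxRadius=90)
for u,v,r in ci[0][:8]:
    p=np.array([x0+(u+.5)/4-.5,y0+(v+.5)/4-.5]);print(p,r/4,cast(t,[p],.08)[0],cast(t,[p],.04)[0], r/4/347*.92)
# cheese top in wrist (creamy)
for n,cc,oo,roi,z in(("wr",c,o,(40,80,140,190),.04),("top",t,None,(195,135,250,190),.04)):
    h=cv2.cvtColor(cc["img"],cv2.COLOR_RGB2HSV);x,y=((86,135) if n=="wr" else (223,164));print(h[y,x])
# rim in wrist, hand-read extremes in 800 px picture
pts=np.array([(67,207),(95,150),(130,142),(205,225),(183,275),(138,286),(85,255)])*.64
q=cast(c,pts,.08,o)[:,:2];A=np.c_[2*q,np.ones(len(q))];s=np.linalg.lstsq(A,(q**2).sum(1),rcond=None)[0];print("rim wrist",s[:2],np.sqrt(s[2]+s[0]**2+s[1]**2))
```

```text
[221.75 161.25] 17.275 [0.53249785 0.01510766 0.08      ] [0.54014113 0.01902639 0.04      ] 0.04580115
[221.75 162.75] 17.85 [0.52844319 0.0149522  0.08      ] [0.5359091  0.01886413 0.04      ] 0.047325652
[222.75 164.  ] 12.6 [0.52514914 0.0121599  0.08      ] [0.53247094 0.01594968 0.04      ] 0.03340634
[220. 164.] 16.1 [0.52492259 0.01948189 0.08      ] [0.53223448 0.02359198 0.04      ] 0.04268588
[220.5 162. ] 15.625 [0.53036682 0.01835984 0.08      ] [0.53791688 0.02242085 0.04      ] 0.041426513
[222.75 162.  ] 18.0 [0.53055272 0.01236571 0.08      ] [0.5381109 0.0161645 0.04     ] 0.047723345
[222.   159.75] 16.025 [0.53657647 0.0145967  0.08      ] [0.54439817 0.01849308 0.04      ] 0.042487033
[223.75 163.25] 12.425 [0.52725721 0.00957353 0.08      ] [0.53467123 0.01325016 0.04      ] 0.032942362
[ 22  21 186]
[150   3 193]
rim wrist [0.53174653 0.02255938] 0.04971451259663915
```

>>> arm_command(
  motion=[
    {"dp": [0,0,0.003],"turn": [0,0,0]},
    {"dp": [0,0,0.003],"turn": [0,0,0]},
    {"dp": [0,0,0.003],"turn": [0,0,0]},
  ],
)

```text
clock: 3.12
ee_pos: [0.5244, 0.2104, 0.0015]
tcp_rot: [[-0.973, -0.231, 0.0], [-0.231, 0.973, 0.0], [-0.0, 0.0, -1.0]]
force: [-0.0, 0.4, -0.4]
gripper_width: 0.0854
gripper_force: 0.0
```

>>> arm_command(
  motion=[
    {"dp": [0,0,0],"turn": [0,0,0]},
    {"dp": [0,0,0],"turn": [0,0,0]},
    {"dp": [0,0,0],"turn": [0,0,0]},
    {"dp": [0,0,0],"turn": [0,0,0]},
    {"dp": [0,0,0],"turn": [0,0,0]},
    {"dp": [0,0,0],"turn": [0,0,0]},
    {"dp": [0,0,0],"turn": [0,0,0]},
    {"dp": [0,0,0],"turn": [0,0,0]},
  ],
  hand=0,
  newtons=40,
)

```text
clock: 4.12
ee_pos: [0.5246, 0.2105, 0.0015]
tcp_rot: [[-0.973, -0.231, 0.0], [-0.231, 0.973, 0.0], [-0.0, -0.0, -1.0]]
force: [0.1, -0.0, 3.0]
gripper_width: 0.0392
gripper_force: 42.2
```

>>> arm_command(
  motion=[
    {"dp": [0,0,-0.01],"turn": [0,0,0]},
    {"dp": [0,0,-0.04],"turn": [0,0,0]},
    {"dp": [0,0,-0.08],"turn": [0,0,0]},
    {"dp": [0.005,-0.025,-0.12],"turn": [0,0,0]},
    {"dp": [0.013,-0.065,-0.15],"turn": [0,0,0]},
    {"dp": [0.018,-0.09,-0.16],"turn": [0,0,0]},
    {"dp": [0.02,-0.1,-0.16],"turn": [0,0,0]},
    {"dp": [0.02,-0.1,-0.16],"turn": [0,0,0]},
    {"dp": [0.02,-0.1,-0.16],"turn": [0,0,0]},
  ],
)

```text
clock: 5.25
ee_pos: [0.5272, 0.1093, 0.1602]
tcp_rot: [[-0.973, -0.232, -0.002], [-0.232, 0.973, 0.0], [0.002, 0.001, -1.0]]
force: [-0.2, 0.6, -0.3]
gripper_width: 0.039
gripper_force: 41.9
```

Run:
```python
from h import *
from cell import *
o=observe();c=capture("wrist");pickle.dump((o,c),open("v2.pkl","wb"))
print(o["clock"],o["ee_pos"],np.round(o["tcp_rot"],4).tolist(),o["gripper_width"],o["force"])
cv2.imwrite("pics/w2.png",cv2.resize(c["img"][:,:,::-1],(800,600)))
```

```text
5.25 [0.52718406 0.10933725 0.16018227] [[-0.9727, -0.232, -0.0021], [-0.232, 0.9727, 0.0003], [0.002, 0.0008, -1.0]] 0.03898865025865963 [-0.22299068  0.64032822 -0.29191118]
```

View pics/w2.png

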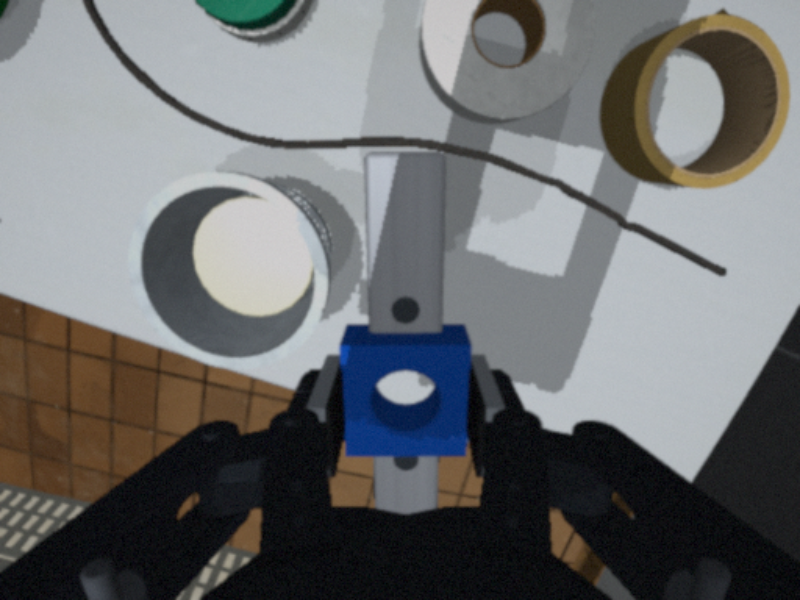

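The guide is held squarely with its bore at (406,386). The mould rim spans (128–329, 171–365) and the cheese is clearly visible.

Run:
```python
from h import *
o,c=pickle.load(open("v2.pkl","rb"));im=c["img"]
fit=lambda q:(lambda s:(s[:2].round(4),np.sqrt(s[2]+s[0]**2+s[1]**2).round(4)))(np.linalg.lstsq(np.c_[2*q,np.ones(len(q))],(q**2).sum(1),rcond=None)[0])
pts=np.array([(128,265),(135,310),(160,340),(237,365),(290,348),(325,300),(225,171),(165,192),(140,225)])*.64
print("rim outer",fit(cast(c,pts,.08,o)[:,:2]))
m=mask(im,(15,14,140),(40,120,255),(100,110,215,215));ct=cv2.convexHull(big(m));print(cv2.contourArea(ct),cv2.boundingRect(ct));print("cheese",fit(cast(c,ct.reshape(-1,2),.04,o)[:,:2]))
# guide block far top edge corners and bore
pts=np.array([(345,326),(466,326),(470,412),(341,412)])*.64
print("block top?",cast(c,np.array([(345,326),(467,326),(406,386)])*.64,o["ee_pos"][2]+.0165,o).round(4))
```

```text
rim outer (array([0.536 , 0.0164]), np.float64(0.0518))
4209.0 (124, 126, 77, 77)
cheese (array([0.5344, 0.0179]), np.float64(0.0365))
block top? [[0.5083 0.0873 0.1767]
 [0.4999 0.1228 0.1767]
 [0.5236 0.1097 0.1767]]
```

>>> arm_command(
  motion=[
    {"dp": [0.003,-0.02,0],"turn": [0,0,0]},
    {"dp": [0.007,-0.055,0],"turn": [0,0,0]},
    {"dp": [0.01,-0.08,0],"turn": [0,0,0]},
    {"dp": [0.012,-0.092,0.01],"turn": [0,0,0]},
    {"dp": [0.012,-0.092,0.03],"turn": [0,0,0]},
    {"dp": [0.012,-0.092,0.05],"turn": [0,0,0]},
    {"dp": [0.012,-0.092,0.062],"turn": [0,0,0]},
    {"dp": [0.012,-0.092,0.068],"turn": [0,0,0]},
    {"dp": [0.012,-0.092,0.068],"turn": [0,0,0]},
    {"dp": [0.012,-0.092,0.068],"turn": [0,0,0]},
  ],
)

```text
clock: 6.55
ee_pos: [0.5382, 0.0163, 0.0941]
tcp_rot: [[-0.973, -0.232, 0.001], [-0.232, 0.973, -0.0], [-0.001, -0.0, -1.0]]
force: [0.2, -0.0, -0.8]
gripper_width: 0.0388
gripper_force: 41.9
```

Run:
```python
from h import *
from cell import *
o=observe();c=capture("wrist");pickle.dump((o,c),open("v3.pkl","wb"))
print(o["clock"],o["ee_pos"],np.round(o["tcp_rot"],4).tolist(),o["gripper_width"],o["force"])
cv2.imwrite("pics/w3.png",cv2.resize(c["img"][:,:,::-1],(800,600)))
```

```text
6.55 [0.53824212 0.01631924 0.09405198] [[-0.9728, -0.2316, 0.0013], [-0.2316, 0.9728, -0.0001], [-0.0013, -0.0004, -1.0]] 0.038831918332515515 [ 0.24591206 -0.02187991 -0.75687784]
```

View pics/w3.png

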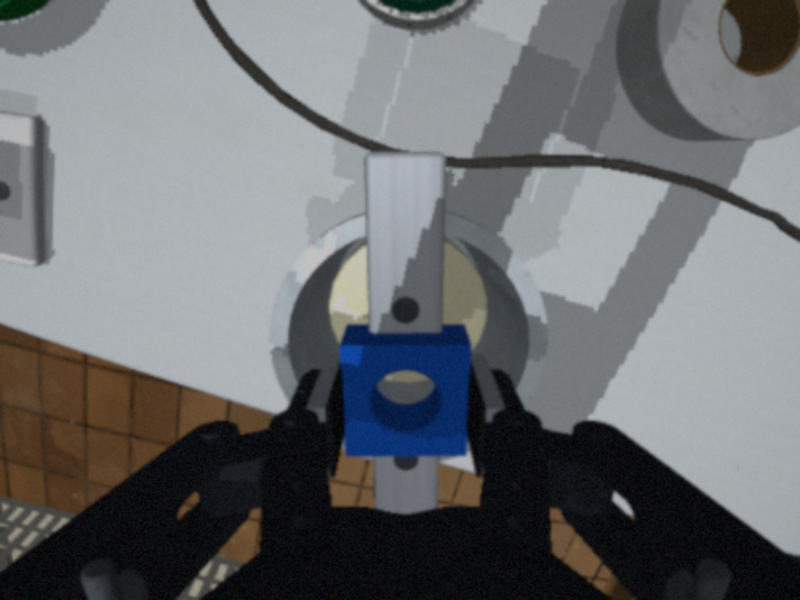

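The guide is centred laterally: rim spans 270–548, cheese 330–487, and the block is centred at 406. I'll check the fore–aft position from the rim.

Run:
```python
from h import *
o,c=pickle.load(open("v3.pkl","rb"))
a=np.array([.973,.2316,0])
f=cast(c,np.array([(408,211)])*.64,.08,o)[0];print("mould",f+a*.0525)
e=cast(c,np.array([(345,326),(467,326)])*.64,o["ee_pos"][2]+.0165,o);print("guide",e.mean(0)+a*.02,np.linalg.norm(e[0]-e[1]))
```

```text
mould [0.53630453 0.01792141 0.08      ]
guide [0.53450004 0.01668956 0.11055198] 0.03651260905369586
```

>>> arm_command(
  motion=[
    {"dp": [0,0,0.004],"turn": [0,0,0]},
    {"dp": [0,0,0.007],"turn": [0,0,0]},
    {"dp": [0,0,0.009],"turn": [0,0,0]},
    {"dp": [0,0,0.009],"turn": [0,0,0]},
    {"dp": [0,0,0.009],"turn": [0,0,0]},
  ],
)

```text
clock: 7.22
ee_pos: [0.5377, 0.0163, 0.0843]
tcp_rot: [[-0.973, -0.231, 0.0], [-0.231, 0.973, -0.0], [-0.0, -0.0, -1.0]]
force: [-0.4, 0.4, -0.7]
gripper_width: 0.0386
gripper_force: 41.9
```

>>> arm_command(
  motion=[
    {"dp": [0,0,0.0015],"turn": [0,0,0]},
    {"dp": [0,0,0.0025],"turn": [0,0,0]},
    {"dp": [0,0,0.003],"turn": [0,0,0]},
    {"dp": [0,0,0.003],"turn": [0,0,0]},
    {"dp": [0,0,0.003],"turn": [0,0,0]},
  ],
)

```text
clock: 7.85
ee_pos: [0.5376, 0.0163, 0.0815]
tcp_rot: [[-0.973, -0.232, -0.0], [-0.232, 0.973, -0.0], [0.0, 0.0, -1.0]]
force: [-1.9, -0.2, 1.9]
gripper_width: 0.0389
gripper_force: 42.1
```

>>> arm_command(
  motion=[
    {"dp": [0,0,0],"turn": [0,0,0]},
    {"dp": [0,0,0],"turn": [0,0,0]},
    {"dp": [0,0,0],"turn": [0,0,0]},
    {"dp": [0,0,0],"turn": [0,0,0]},
    {"dp": [0,0,0],"turn": [0,0,0]},
    {"dp": [0,0,-0.02],"turn": [0,0,0]},
    {"dp": [0,0,-0.06],"turn": [0,0,0]},
    {"dp": [0,0,-0.1],"turn": [0,0,0]},
    {"dp": [0,0,-0.12],"turn": [0,0,0]},
    {"dp": [0,0,-0.12],"turn": [0,0,0]},
    {"dp": [0,0,-0.12],"turn": [0,0,0]},
  ],
  hand=1,
)

```text
clock: 9.22
ee_pos: [0.5369, 0.0164, 0.2]
tcp_rot: [[-0.973, -0.231, -0.002], [-0.231, 0.973, 0.0], [0.002, 0.001, -1.0]]
force: [0.0, 0.0, 0.0]
gripper_width: 0.0848
gripper_force: 0.0
```

Run:
```python
from h import *
from cell import *
o=observe();c=capture("wrist");t=capture("top");s=capture("scene");pickle.dump((o,c,t,s),open("v4.pkl","wb"))
print(o["clock"],o["ee_pos"],np.round(o["tcp_rot"],4).tolist(),o["gripper_width"],o["force"])
cv2.imwrite("pics/w4.png",cv2.resize(c["img"][:,:,::-1],(800,600)))
```

```text
9.225 [0.53692957 0.01635137 0.20002983] [[-0.9728, -0.2314, -0.0017], [-0.2314, 0.9728, 0.0002], [0.0016, 0.0006, -1.0]] 0.08482125256192838 [0.02574715 0.03680947 0.02531133]
```

View pics/w4.png

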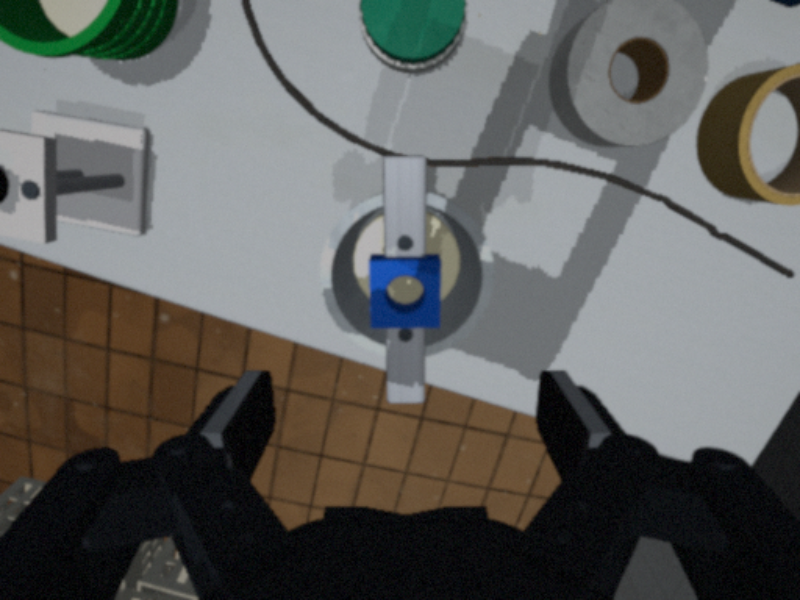

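The guide lies across the rim with its bore at (406,290), centred in the mould, and has been released. I'll measure the bore centre and the probe precisely.

Run:
```python
from h import *
o,c,t,s=pickle.load(open("v4.pkl","rb"));im=c["img"]
m=mask(im,(105,100,40),(130,255,255),(220,150,300,220));ct=big(m);x,y,w,h=cv2.boundingRect(ct);print(x,y,w,h)
hsv=cv2.cvtColor(im,cv2.COLOR_RGB2HSV)
for col in (242,260,275):print(col,hsv[y-2:y+10,col,2],hsv[y+h-6:y+h+3,col,2])
# hole
hole=cv2.bitwise_not(m)[y:y+h,x:x+w];n,l,st,ce=cv2.connectedComponentsWithStats(hole);print(st.tolist(),ce+[x,y])
# block by back (far) top edge: corners x, x+w at y+h
e=cast(c,[(x-.5,y+h-.5),(x+w-.5,y+h-.5)],.098,o);a=np.array([.9728,.2314,0]);print("back edge",e,np.linalg.norm(e[0]-e[1]),"guide",e.mean(0)-a*.02)
e=cast(c,[(x-.5,y-.5),(x+w-.5,y-.5)],.08,o);print("front bottom",np.linalg.norm(e[0]-e[1]),"guide",e.mean(0)+a*.02)
mt=mask(t["img"],(105,100,40),(130,255,255),(190,130,260,200));print("top visible?",cv2.countNonZero(mt))
ct=big(mask(s["img"],(105,100,40),(130,255,255),(190,100,290,200)));print("scene blue",cv2.boundingRect(ct),cv2.boundingRect(big(mask(s["img"],(20,120,90),(35,255,255),(290,140,350,200)))))
```

```text
236 163 46 48
242 [169 134  88  69  80 114 152 174 175 176 177 174] [114 115 115 116 106  94  82  84  79]
260 [150 152 136 109  87 116 142 155 162 169 174 177] [116 113 113 113 104  78  53  45  47]
275 [101  78  69  66  68  78  92  93  93  93  91  93] [116 114 115 112 101  84  78  73  76]
[[0, 0, 46, 48, 1740], [0, 0, 37, 5, 67], [44, 0, 2, 4, 5], [0, 13, 1, 16, 16], [11, 14, 24, 18, 332], [45, 22, 1, 5, 5], [0, 39, 2, 9, 10], [3, 47, 1, 1, 1], [5, 47, 1, 1, 1], [9, 47, 12, 1, 12], [27, 47, 19, 1, 19]] [[258.7362069  187.13793103]
 [254.02985075 163.55223881]
 [280.8        164.2       ]
 [236.         183.5       ]
 [258.87650602 185.3253012 ]
 [281.         187.        ]
 [236.1        206.4       ]
 [239.         210.        ]
 [241.         210.        ]
 [250.5        210.        ]
 [272.         210.        ]]
back edge [[0.56513214 0.0018437  0.098     ]
 [0.55557399 0.04243607 0.098     ]] 0.04170249798460505 guide [0.54089707 0.01751189 0.098     ]
front bottom 0.042575510025551044 guide [0.54038943 0.01747414 0.08      ]
top visible? 20
scene blue (229, 149, 18, 14) (318, 158, 14, 23)
```

>>> arm_command(
  motion=[
    {"dp": [0.006,-0.02,-0.01],"turn": [0,0,2]},
    {"dp": [0.017,-0.06,-0.03],"turn": [0,0,6]},
    {"dp": [0.029,-0.105,-0.05],"turn": [0,0,11]},
    {"dp": [0.042,-0.15,-0.05],"turn": [0,0,16]},
    {"dp": [0.054,-0.19,-0.05],"turn": [0,0,21]},
    {"dp": [0.063,-0.225,-0.05],"turn": [0,0,25]},
    {"dp": [0.067,-0.238,-0.05],"turn": [0,0,26]},
    {"dp": [0.067,-0.238,-0.05],"turn": [0,0,26]},
    {"dp": [0.067,-0.238,-0.05],"turn": [0,0,26]},
  ],
)

```text
clock: 10.5
ee_pos: [0.5276, -0.2295, 0.2509]
tcp_rot: [[-0.976, 0.217, -0.001], [0.217, 0.976, 0.001], [0.001, 0.001, -1.0]]
force: [0.5, -0.6, -0.1]
gripper_width: 0.0855
gripper_force: 0.0
```

Run:
```python
from h import *
from cell import *
o=observe();c=capture("wrist");t=capture("top");s=capture("scene");pickle.dump((o,c,t,s),open("v5.pkl","wb"))
print(o["clock"],o["ee_pos"],np.round(o["tcp_rot"],4).tolist(),o["joints"])
ct=big(mask(t["img"],(105,100,40),(130,255,255),(190,130,260,200)));r=cv2.minAreaRect(ct);print("top guide",r,cast(t,[r[0]],.098))
im=c["img"];m=mask(im,(20,110,70),(35,255,255));r=cv2.minAreaRect(big(m));print("yellow",r,cast(c,cv2.boxPoints(r),.146,o),cast(c,[r[0]],.146,o))
cv2.imwrite("pics/w5.png",cv2.resize(im[60:260,130:390,::-1],(780,600),interpolation=cv2.INTER_CUBIC))
```

```text
10.5 [ 0.52756055 -0.22953663  0.25092015] [[-0.9762, 0.2169, -0.0005], [0.2169, 0.9762, 0.0009], [0.0007, 0.0008, -1.0]] [-5.47736102e-01  9.03632367e-02  1.63519847e+00  5.25928829e-04
  1.41694537e+00 -1.90000338e+00]
top guide ((221.63482666015625, 158.08428955078125), (15.740165710449219, 15.59026050567627), 77.00537872314453) [[0.53744818 0.01396703 0.098     ]]
yellow ((258.0, 181.5), (33.0, 24.0), 90.0) [[ 0.50793004 -0.23542205  0.146     ]
 [ 0.51253031 -0.21495088  0.146     ]
 [ 0.54236501 -0.22131298  0.146     ]
 [ 0.53760475 -0.2424936   0.146     ]] [[ 0.52485591 -0.22848778  0.146     ]]
```

View pics/w5.png

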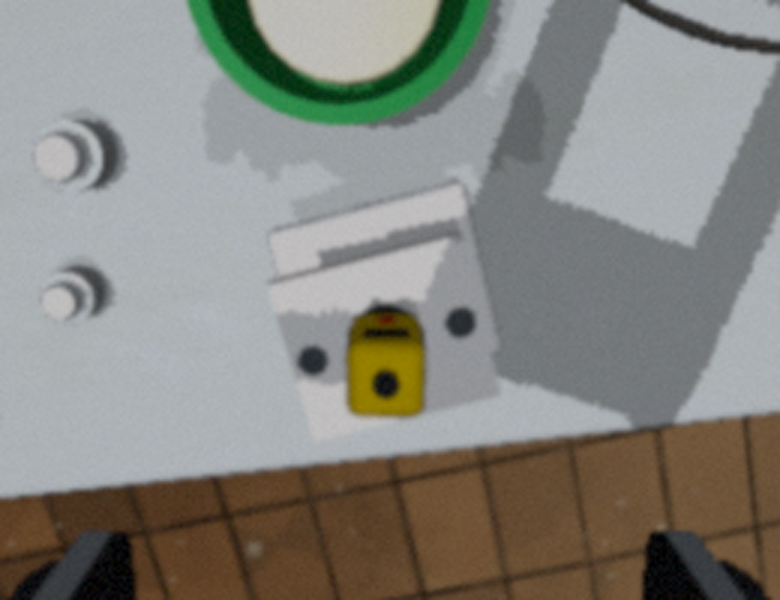

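Here the handle lines up with the fingers; its top face centre is at about (386,380) in the crop.

Run:
```python
from h import *
o,c,t,s=pickle.load(open("v5.pkl","rb"))
P=cast(c,[(130+386/3,60+379/3),(130+386/3,60+384/3)],.146,o);print(P)
for p in P:print(plan(o,[(p[0],p[1],.11)]))
```

```text
[[ 0.5293635  -0.22889483  0.146     ]
 [ 0.53088328 -0.22923686  0.146     ]]
[[-0.0017, 0.0009, 0.1409]]
[[-0.0033, 0.0009, 0.1409]]
```

>>> arm_command(
  motion=[
    {"dp": [-0.0025,0.001,0.02],"turn": [0,0,0]},
    {"dp": [-0.0025,0.001,0.05],"turn": [0,0,0]},
    {"dp": [-0.0025,0.001,0.08],"turn": [0,0,0]},
    {"dp": [-0.0025,0.001,0.11],"turn": [0,0,0]},
    {"dp": [-0.0025,0.001,0.132],"turn": [0,0,0]},
    {"dp": [-0.0025,0.001,0.142],"turn": [0,0,0]},
    {"dp": [-0.0025,0.001,0.142],"turn": [0,0,0]},
    {"dp": [-0.0025,0.001,0.142],"turn": [0,0,0]},
  ],
)

```text
clock: 11.65
ee_pos: [0.5309, -0.2306, 0.1102]
tcp_rot: [[-0.976, 0.218, 0.001], [0.218, 0.976, -0.001], [-0.002, -0.001, -1.0]]
force: [0.4, -0.8, 0.6]
gripper_width: 0.0854
gripper_force: 0.0
```

>>> arm_command(
  motion=[
    {"dp": [0,0,0],"turn": [0,0,0]},
    {"dp": [0,0,0],"turn": [0,0,0]},
    {"dp": [0,0,0],"turn": [0,0,0]},
    {"dp": [0,0,0],"turn": [0,0,0]},
    {"dp": [0,0,0],"turn": [0,0,0]},
    {"dp": [0,0,0],"turn": [0,0,0]},
    {"dp": [0,0,0],"turn": [0,0,0]},
    {"dp": [0,0,0],"turn": [0,0,0]},
    {"dp": [0,0,0],"turn": [0,0,0]},
  ],
  hand=0,
  newtons=40,
)

```text
clock: 12.78
ee_pos: [0.5304, -0.2305, 0.1096]
tcp_rot: [[-0.976, 0.218, 0.0], [0.218, 0.976, -0.0], [-0.001, -0.0, -1.0]]
force: [-1.0, -0.9, 4.2]
gripper_width: 0.0234
gripper_force: 41.2
```

>>> arm_command(
  motion=[
    {"dp": [0,0,-0.008],"turn": [0,0,0]},
    {"dp": [0,0,-0.025],"turn": [0,0,0]},
    {"dp": [0,0,-0.045],"turn": [0,0,0]},
    {"dp": [0,0,-0.07],"turn": [0,0,0]},
    {"dp": [0,0,-0.095],"turn": [0,0,0]},
    {"dp": [0,0,-0.12],"turn": [0,0,0]},
    {"dp": [0,0,-0.135],"turn": [0,0,0]},
    {"dp": [0,0,-0.14],"turn": [0,0,0]},
    {"dp": [0,0,-0.14],"turn": [0,0,0]},
    {"dp": [0,0,-0.14],"turn": [0,0,0]},
  ],
)

```text
clock: 14.02
ee_pos: [0.5296, -0.23, 0.248]
tcp_rot: [[-0.976, 0.218, -0.002], [0.218, 0.976, 0.001], [0.002, 0.001, -1.0]]
force: [-0.2, -0.7, -1.6]
gripper_width: 0.0233
gripper_force: 40.5
```

Run:
```python
from h import *
from cell import *
o=observe();c=capture("wrist");s=capture("scene");pickle.dump((o,c,s),open("v6.pkl","wb"))
print(o["clock"],o["ee_pos"],np.round(o["tcp_rot"],4).tolist(),o["gripper_width"],o["force"])
p=o["ee_pos"]
for n,cc,oo in(("w",c,o),("s",s,None)):print(n,proj(cc,[p,p-np.array([0,0,.0946]),p-np.array([0,0,.015])],oo).round(1).tolist())
a=cv2.resize(c["img"][60:300,150:370,::-1],(440,480),interpolation=cv2.INTER_CUBIC)
q=proj(s,[p-np.array([0,0,.04])])[0].astype(int);b=cv2.resize(s["img"][q[1]-60:q[1]+60,q[0]-44:q[0]+44,::-1],(352,480),interpolation=cv2.INTER_CUBIC);print(q)
cv2.imwrite("pics/w6.png",np.hstack([a,b]))
```

```text
14.025 [ 0.52964726 -0.23001745  0.24802773] [[-0.9759, 0.2184, -0.0018], [0.2184, 0.9759, 0.0011], [0.002, 0.0006, -1.0]] 0.023338774886902013 [-0.19445143 -0.7214558  -1.63049202]
w [[256.6, 238.9], [257.5, 188.1], [256.8, 227.3]]
s [[327.9, 121.0], [324.9, 158.4], [327.5, 127.2]]
[326 137]
```

View pics/w6.png

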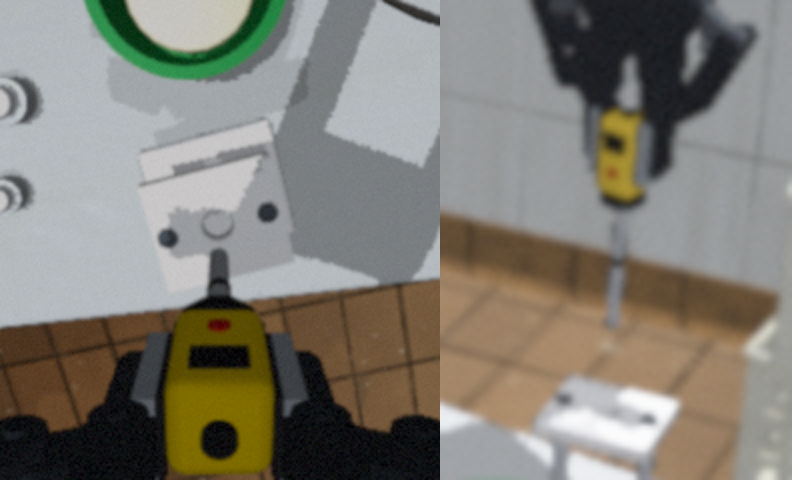

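The probe is held upright with its tip at (218,250) in the left crop and (613,327) in the right crop. Both match the prediction to within about 1 mm. Moving over the bore.

>>> arm_command(
  motion=[
    {"dp": [0.003,0.015,0],"turn": [0,0,0]},
    {"dp": [0.009,0.05,0],"turn": [0,0,0]},
    {"dp": [0.016,0.09,0],"turn": [0,0,0]},
    {"dp": [0.024,0.13,0],"turn": [0,0,0]},
    {"dp": [0.031,0.17,0],"turn": [0,0,0]},
    {"dp": [0.038,0.205,0],"turn": [0,0,0]},
    {"dp": [0.043,0.232,0],"turn": [0,0,0]},
    {"dp": [0.0446,0.242,0],"turn": [0,0,0]},
    {"dp": [0.0446,0.242,0.01],"turn": [0,0,0]},
    {"dp": [0.0446,0.242,0.02],"turn": [0,0,0]},
    {"dp": [0.0446,0.242,0.02],"turn": [0,0,0]},
    {"dp": [0.0446,0.242,0.02],"turn": [0,0,0]},
  ],
)

```text
clock: 15.62
ee_pos: [0.5395, 0.0149, 0.2291]
tcp_rot: [[-0.976, 0.22, -0.0], [0.22, 0.976, -0.0], [0.0, -0.0, -1.0]]
force: [-0.9, 0.5, 0.4]
gripper_width: 0.0235
gripper_force: 40.5
```

Run:
```python
from h import *
from cell import *
o=observe();c=capture("wrist");s=capture("scene");pickle.dump((o,c,s),open("v7.pkl","wb"))
p=o["ee_pos"];print(o["clock"],p,np.round(o["tcp_rot"],4).tolist(),o["force"])
tip=p-np.array([0,0,.0946])
for n,cc,oo in(("w",c,o),("s",s,None)):print(n,"tip,bore",proj(cc,[tip,(tip[0],tip[1],.098)],oo).round(1).tolist())
a=cv2.resize(c["img"][100:220,200:310,::-1],(440,480),interpolation=cv2.INTER_CUBIC)
q=proj(s,[(tip[0],tip[1],.11)])[0].astype(int);print(q)
b=cv2.resize(s["img"][q[1]-40:q[1]+40,q[0]-30:q[0]+30,::-1],(360,480),interpolation=cv2.INTER_CUBIC)
cv2.imwrite("pics/w7.png",np.hstack([a,b]))
```

```text
15.625 [0.53948618 0.01485003 0.22912602] [[-0.9756, 0.2196, -0.0004], [0.2196, 0.9756, -0.0], [0.0004, -0.0001, -1.0]] [-0.94831424  0.49589358  0.42942032]
w tip,bore [[257.6, 188.0], [257.8, 177.0]]
s tip,bore [[237.8, 140.6], [238.2, 153.0]]
[238 148]
```

View pics/w7.png

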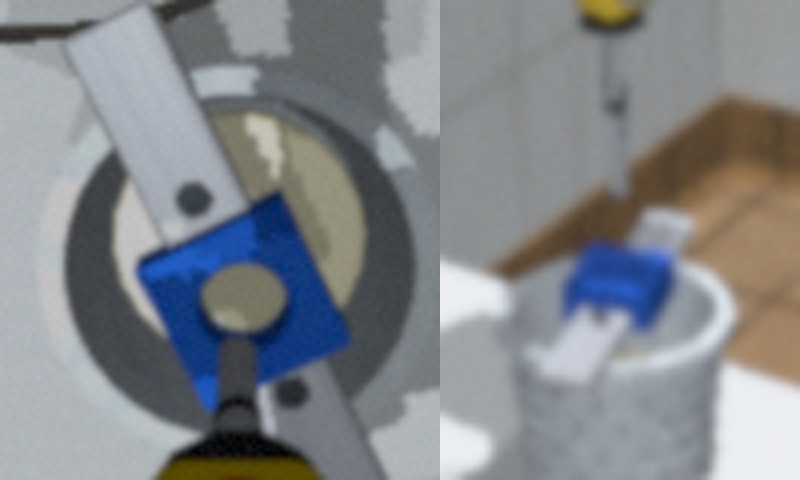

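The left crop shows the bore mouth centre at about (244,304) and the tip at about (238,345). Projected to the block top, the offset is about 1.5 mm along tool y. The right crop (scene view) agrees to within 1 mm. I'll correct that and lower partway.

>>> arm_command(
  motion=[
    {"dp": [0.0004,0.0014,0],"turn": [0,0,0]},
    {"dp": [0.0004,0.0014,0],"turn": [0,0,0]},
    {"dp": [0.0004,0.0014,0.01],"turn": [0,0,0]},
    {"dp": [0.0004,0.0014,0.02],"turn": [0,0,0]},
    {"dp": [0.0004,0.0014,0.03],"turn": [0,0,0]},
    {"dp": [0.0004,0.0014,0.04],"turn": [0,0,0]},
    {"dp": [0.0004,0.0014,0.05],"turn": [0,0,0]},
    {"dp": [0.0004,0.0014,0.06],"turn": [0,0,0]},
    {"dp": [0.0004,0.0014,0.07],"turn": [0,0,0]},
    {"dp": [0.0004,0.0014,0.076],"turn": [0,0,0]},
    {"dp": [0.0004,0.0014,0.076],"turn": [0,0,0]},
    {"dp": [0.0004,0.0014,0.076],"turn": [0,0,0]},
  ],
)

```text
clock: 17.23
ee_pos: [0.5397, 0.017, 0.1537]
tcp_rot: [[-0.976, 0.218, 0.001], [0.218, 0.976, -0.0], [-0.001, 0.0, -1.0]]
force: [-0.8, 0.9, -0.8]
gripper_width: 0.0234
gripper_force: 40.5
```

Run:
```python
from h import *
from cell import *
o=observe();c=capture("wrist");s=capture("scene");pickle.dump((o,c,s),open("v8.pkl","wb"))
p=o["ee_pos"];print(o["clock"],p,np.round(o["tcp_rot"],4).tolist(),o["force"],"tip",p[2]-.0946)
print(proj(c,[(p[0],p[1],.098)],o),proj(s,[(p[0],p[1],.098)]))
a=cv2.resize(c["img"][120:240,200:310,::-1],(440,480),interpolation=cv2.INTER_CUBIC)
q=proj(s,[(p[0],p[1],.11)])[0].astype(int);print(q)
b=cv2.resize(s["img"][q[1]-40:q[1]+40,q[0]-30:q[0]+30,::-1],(360,480),interpolation=cv2.INTER_CUBIC)
cv2.imwrite("pics/w8.png",np.hstack([a,b]))
```

```text
17.225 [0.53973466 0.01698648 0.15369148] [[-0.9759, 0.2184, 0.0007], [0.2184, 0.9759, -0.0001], [-0.0007, 0.0001, -1.0]] [-0.79221539  0.87934576 -0.84803342] tip 0.05909148249551134
[[257.25400031 203.60658734]] [[237.60331771 152.74952266]]
[237 148]
```

View pics/w8.png

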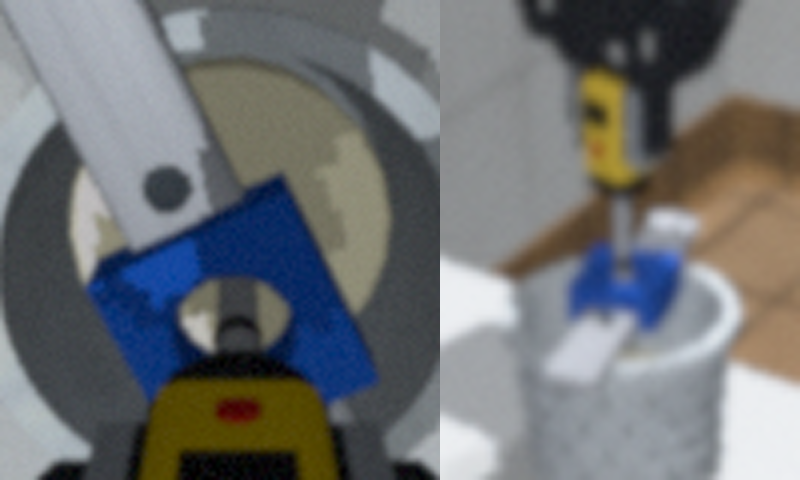

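In the wrist crop the stem (x 238) sits in the bore (x 177–292, centre 234.5), so it is under 1 mm off. I'll apply a small trim and lower the last 4 mm.

>>> arm_command(
  motion=[
    {"dp": [0,-0.0005,0.001],"turn": [0,0,0]},
    {"dp": [0,-0.001,0.002],"turn": [0,0,0]},
    {"dp": [0,-0.001,0.003],"turn": [0,0,0]},
    {"dp": [0,-0.001,0.004],"turn": [0,0,0]},
    {"dp": [0,-0.001,0.004],"turn": [0,0,0]},
    {"dp": [0,-0.001,0.004],"turn": [0,0,0]},
    {"dp": [0,-0.001,0.004],"turn": [0,0,0]},
    {"dp": [0,-0.001,0.004],"turn": [0,0,0]},
  ],
)

```text
clock: 18.32
ee_pos: [0.5392, 0.016, 0.1493]
tcp_rot: [[-0.976, 0.218, 0.0], [0.218, 0.976, 0.0], [-0.0, 0.0, -1.0]]
force: [-0.3, -1.1, -1.9]
gripper_width: 0.0233
gripper_force: 40.5
```

Run:
```python
from h import *
from cell import *
o=observe();c=capture("wrist");s=capture("scene");pickle.dump((o,c,s),open("v9.pkl","wb"))
p=o["ee_pos"];print(o["clock"],p,o["force"],o["qd"].round(4),"tip",p[2]-.0946)
# wrist: extents of the bore and the stem along rows, scene: stem vs blue
v=cv2.cvtColor(c["img"],cv2.COLOR_RGB2HSV)
for r in (193,196,199):print(r,v[r,238:282,2].tolist())
m=mask(s["img"],(105,100,40),(130,255,255),(215,135,265,175));print("scene blue",cv2.boundingRect(big(m)))
for n in("v4","v7","v8"):
    d=pickle.load(open(n+".pkl","rb"))[-1];print(n,cv2.boundingRect(big(mask(d["img"],(105,100,40),(130,255,255),(215,135,265,175)))))
print(proj(s,[(p[0],p[1],.13),(p[0],p[1],.098)]))
g=cv2.cvtColor(s["img"],cv2.COLOR_RGB2GRAY)
for r in(143,145,147):print(r,g[r,228:250].tolist())
```

```text
18.325 [0.53923414 0.01603714 0.149323  ] [-0.3266396  -1.12557897 -1.91676481] [-0.0006  0.0013  0.0001  0.0003 -0.0006  0.0004] tip 0.054722997098059015
193 [157, 161, 159, 160, 157, 150, 135, 128, 121, 110, 99, 94, 91, 92, 90, 89, 82, 70, 64, 66, 67, 68, 67, 67, 66, 68, 86, 103, 99, 91, 91, 91, 91, 96, 99, 100, 97, 100, 99, 98, 98, 100, 99, 97]
196 [125, 139, 134, 127, 132, 122, 104, 96, 92, 90, 88, 99, 111, 114, 111, 110, 87, 65, 63, 64, 66, 70, 67, 66, 65, 68, 91, 112, 112, 112, 112, 112, 103, 87, 94, 93, 98, 97, 95, 99, 101, 97, 100, 96]
199 [96, 96, 97, 99, 100, 96, 94, 95, 111, 143, 159, 150, 133, 127, 124, 103, 81, 57, 49, 40, 31, 33, 41, 38, 48, 58, 86, 108, 116, 118, 116, 115, 112, 115, 107, 91, 86, 92, 98, 96, 97, 99, 94, 97]
scene blue (229, 149, 18, 14)
v4 (229, 149, 18, 14)
v7 (229, 149, 18, 14)
v8 (229, 149, 18, 14)
[[237.42045733 142.06888667]
 [237.80835907 152.91296925]]
143 [119, 107, 92, 81, 73, 67, 68, 79, 100, 107, 94, 79, 79, 111, 151, 172, 176, 175, 164, 153, 149, 145]
145 [86, 75, 70, 67, 69, 71, 72, 88, 117, 126, 117, 98, 105, 142, 175, 197, 207, 211, 201, 201, 199, 184]
147 [71, 68, 66, 64, 66, 70, 73, 88, 117, 131, 127, 124, 133, 145, 149, 154, 160, 162, 159, 157, 150, 144]
```

Run:
```python
from h import *
o,c,s=pickle.load(open("v9.pkl","rb"));p=o["ee_pos"]
y=np.deg2rad(13.4);Rz=R.from_euler("z",y).as_matrix()
K=np.array([[i,j,k] for i in(-.02,.02) for j in(-.02,.02) for k in(0,.018)])@Rz.T+[p[0],p[1],.08]
q=proj(s,K);print("scene bbox pred",q.min(0),q.max(0),"seen 228.5 148.5 246.5 162.5")
a=np.linspace(0,2*np.pi,180);M=np.c_[p[0]+.011*np.cos(a),p[1]+.011*np.sin(a),0*a+.098];q=proj(c,M,o);print("mouth pred",q.min(0),q.max(0))
v=cv2.cvtColor(c["img"],cv2.COLOR_RGB2HSV)
for col in(251,252,266,267,268):print(col,v[182:202,col,1].tolist())
for col in(251,267):print(col,q[np.argmin(abs(q[:,0]-col)+1*(q[:,1]))])
```

```text
scene bbox pred [228.09445039 148.50451097] [247.48365561 163.52440337] seen 228.5 148.5 246.5 162.5
mouth pred [241.83831492 191.1183585 ] [272.60034437 219.94959904]
251 [216, 242, 239, 237, 226, 204, 239, 255, 252, 244, 155, 61, 13, 40, 40, 49, 47, 32, 19, 11]
252 [255, 250, 247, 226, 231, 215, 232, 244, 255, 196, 116, 6, 31, 47, 41, 46, 42, 33, 22, 17]
266 [234, 216, 250, 242, 219, 255, 229, 255, 221, 170, 63, 15, 38, 46, 46, 42, 44, 44, 38, 47]
267 [226, 255, 247, 215, 221, 247, 232, 255, 226, 193, 118, 17, 29, 45, 43, 45, 46, 48, 42, 42]
268 [250, 234, 222, 232, 252, 234, 226, 239, 239, 206, 169, 76, 3, 33, 41, 44, 40, 48, 40, 44]
251 [250.88933462 192.38252893]
267 [266.89749789 194.34879624]
```

Tip and bore agree to about 1 mm in both views, and the tip height is 0.0547 m (target 0.055 m). I'm handing it in.

```bash
python3 -c "
from cell import *
print(job_done())"
```

```text
the job is handed in; nothing more can be done
None
```

The job is handed in: the guide lies across the mould's rim, let go, and the gripper holds the sensor still in the bore, within about 1 mm of centre with its tip about 15 mm above the cheese; `job_done()` gave no verdict.

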